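# Slide the square lens case into its parking place

## Robot

A 6-joint arm with a two-finger parallel gripper is mounted at the origin on the work surface. World frame = base frame: x ahead of the robot, y to its left, z up, the work surface at z = 0. Lengths are in m, angles in rad, forces in N, time in s.
With the tool pointing down it reaches from about 0.35 to 0.85 m from the base axis. Payload 8.1 kg.
Tool frame: the origin (TCP) lies between the finger pads; the fingertips stand 11 mm ahead of it and the grasp point (between the pads) lies 8 mm behind it (tips_ahead is the z of the fingertips in the tool frame, in m); z points along the fingers, y is the line along which they close (so a half turn about z gives the same grasp; the last joint's range is limited). The gripper opens to 93 mm and grips with 3 to 60 N. Pads are 15 mm wide; open, the fingers measure 128 mm over their backs; the gripper's body (75 mm by 188 mm) begins 65 mm behind the grasp point.
Start: joints at [-1.295, 0.13, 1.488, -0, 1.523, -0.085], TCP at [0.212, -0.561, 0.23] pointing down, gripper open.
Joint ranges: [-2.96, 2.96], [-0.89, 2.26], [0.02, 2.5], [-1.34, 4.48], [0, 2.73], [-2.66, 2.66]. Speed limits (rad/s): [2.39, 2.39, 2.79, 3.14, 3.14, 3.14].

## Interface

Orientations are given as a rotation vector (axis times angle).
In Python, from plant import read_state, read_camera, close_job, tips_ahead gives the robot as it stands. The module is installed in compiled form; this text tells all that it offers.
- The arm moves only by the tool move_arm, never from a script. Its argument "plan" is a list of rows, each a list of 7 numbers: the turn, a rotation vector about the tool's x, y, z in units of 6 degrees (1.0 is 6 degrees), then the shift along the tool's x, y, z in units of 25 mm (1.0 is 25 mm), then the finger opening in mm, from 0 to 93. A call has exactly 10 rows; each row shifts and turns the commanded pose from where the row before left it, along the tool's axes as they then stand; what a row does not reach is not made up. A row lasts 1/10 s, in which the tool goes at most 50 mm and 8.59 degrees, less where a joint would pass 70% of its speed; a pose out of reach is approached as far as the arm can. A call is refused whole if a number of a shift passes 1 or a number of a turn 1, either way. A call with a gripper value outside its range is refused whole. The fingers move at their own pace and stop on an object; "force" is the grip in N (left out, the last holds). Time passes only in rows, so rows that do not move let the fingers close, or fill a call up. It gives the time, the measured TCP pose, the force, the opening and the grip force at its end, in the units of the state.
- read_state(): the state, without advancing time (a new reading comes with each control period).
- read_camera(name): name is "scene" or "top"; returns a dict with "frame" (400x640x3 uint8, red, green, blue), "z_map" (400x640 float32, m along the optical axis (not along the pixel's ray), 0 where there is no reading), "fx", "fy", "cx", "cy" (pixels), "rvec" (rotation vector, rad) and "tvec" (3), from world to camera coordinates, as OpenCV has them. Camera axes: x right, y down, z forward; pixel columns grow to the right and rows downward; lengths in m; the calibration is good to about 2 mm. A picture is of the moment at which its call begins.
- close_job(): hands the job in; it is judged then, once.
The state is a dict: "t": time; "q": joint angles; "dq": joint speeds; "joint_torque": joint torques, N m; "tool_pos": TCP position; "orientation": TCP orientation; "force": force on the tool from outside, world axes, zero at the start; "wrist_torque": the same for the moment, N m; "opening": finger opening in m; "gripper_force": force on a finger pad.
Only numpy, scipy, OpenCV 4.12 (cv2) and the standard library are available. Lean on these libraries where they do the work, as an engineer would, in place of code of your own. Each camera call takes 0.05 s, during which the arm holds its last target. There are 200 camera calls.

## Task

Slide the square metal lens case across the desk, round the end of the dropper rack or charging base that is in its way, and park it squarely on the black rubber mat between those two. Push it flat along the desk without lifting or tipping it, and let neither the case nor the robot touch the rack or the charging base.

Things in the scene. Friction and masses are not known exactly. Their poses are not given: they have to be found in the camera images.
- case_center (a point): Centre (half-way up, 17 mm above the desk) of the closed SQUARE aluminium case, 100 x 100 x 34 mm, with dark corner caps, about 0.45 kg, loose on the desk; too wide to grip. Its x and y axes are parallel to its sides, its z axis is up. It starts nearer the robot than the mat, to the left or to the right, turned by up to 0.25 rad from the desk's axes. (A similar but oblong case, 150 x 70 mm, lies on the other side: leave it.)
- mat_center (a point): Centre of the square black rubber mat, 120 x 120 mm, let in flush with the desk top (nothing to catch on); origin at desk height, z up, sides parallel to the desk's axes (x ahead of the robot, y to its left). It lies midway between rack and charging base and is open towards the robot.
- dropper_rack: White rack of six dropper bottles screwed to the desk on one side (left or right) of the mat: 110 mm along x, 70 mm along y, 65 mm high, parallel to the desk's axes; origin at the centre of its underside. The gap between rack and charging base is about 180 mm wide.
- charger: Grey charging base with two round black wells, screwed to the desk on the other side of the mat: 110 mm along x, 70 mm along y, 61 mm high, parallel to the desk's axes; origin at the centre of its underside.
Things that resemble listed ones, but are neither listed nor needed, are in the scene too. Leave any yellow look-alike of the part that bears case_center alone.

How it is judged:
By the outcome, as a careful person would: the job done as asked, in the order asked, and still so for the second after the job is handed in, with the robot touching nothing.
It also fails if it takes over 54 s, if anything falls off the work surface, if the arm or the gripper's body presses on something with over 40 N, if the wrist force passes 120 N, or if a joint passes its speed limit or range.

## Working session

There is one attempt and no reset: what is moved stays moved. The work goes in short steps, Python scripts to look and compute and a tool call to move; the robot and the scene stay as the last step left them, time stands still between calls to the robot, and variables do not carry over. Pictures are saved under pics/ and viewed, at most 10 in all, crops included, and the job is handed in when it is done.

Besides the shell and the picture viewer there is one more tool, called after ">>>" in YAML: its name, and indented under it one key for each argument. move_arm: Moves the arm, as the interface text tells. Its arguments: {"type":"object","properties":{"plan":{"type":"array","items":{"type":"array","items":{"type":"number"}}},"force":{"type":"number"}},"required":["plan"]}

```bash
mkdir -p pics; cat > h.py <<'E'
import numpy as np, cv2
from plant import read_state, read_camera, close_job, tips_ahead
def cam(n):
    c=read_camera(n); c['R']=cv2.Rodrigues(np.array(c['rvec'],float))[0]; c['t']=np.array(c['tvec'],float).ravel(); return c
def ray(c,u,v,z):
    d=c['R'].T@np.array([(u-c['cx'])/c['fx'],(v-c['cy'])/c['fy'],1.]); o=-c['R'].T@c['t']
    return o+d*(z-o[2])/d[2]
def cloud(c):
    v,u=np.mgrid[0:400,0:640]; Z=c['z_map']
    P=np.stack([(u-c['cx'])/c['fx']*Z,(v-c['cy'])/c['fy']*Z,Z],-1)
    return (P-c['t'])@c['R']
E
python3 - <<'E'
from h import *
s=read_state(); print(s['t'],s['tool_pos'],s['orientation'],tips_ahead if not callable(tips_ahead) else tips_ahead())
for n in('top','scene'):
    c=cam(n); cv2.imwrite(f'pics/{n}0.png',c['frame'][:,:,::-1]); print(n,-c['R'].T@c['t'],c['fx'])
    np.savez(f'{n}0.npz',**{k:np.array(v) for k,v in c.items()})
E
```

```text
0.0 [ 0.21169772 -0.56085029  0.228609  ] [-3.08886924e+00 -5.63339917e-01  2.44502744e-04] 0.011
top [0.38107134 0.01517398 1.05111114] 451.72626791892674
scene [0.83840752 0.58454579 0.63787924] 400.8114382628458
```

View pics/top0.png

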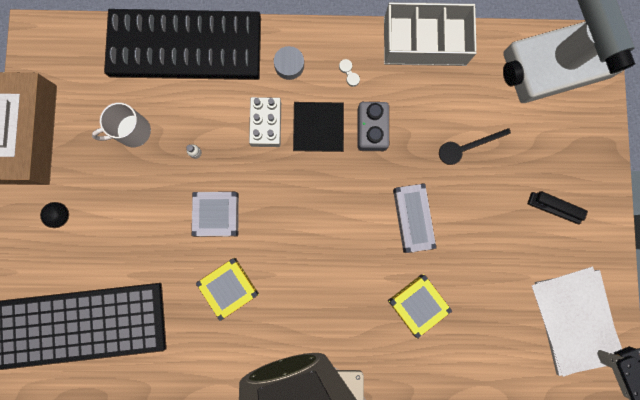

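View pics/scene0.png

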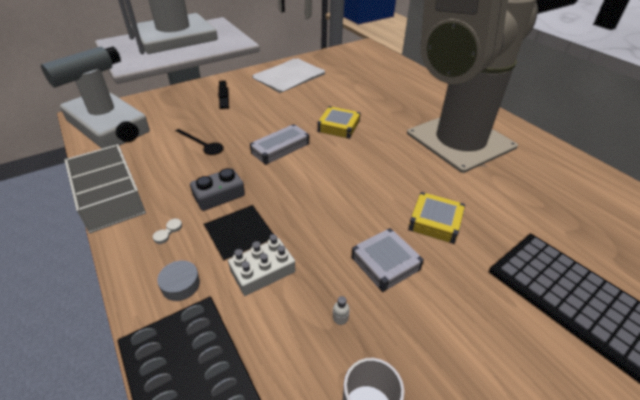

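The top view shows the square case at (215,214), the mat at (319,126), the rack at (265,121) and the charger at (374,126). The oblong case is at (415,218), with yellow look-alikes at (227,289) and (420,306). The scene view shows the same layout.

```bash
cat >> h.py <<'E'
def blob(mask,seed):
    n,l=cv2.connectedComponents(mask.astype(np.uint8)); return l==l[seed[1],seed[0]]
def rect(c,m,z):
    k=max(cv2.findContours(m.astype(np.uint8),cv2.RETR_EXTERNAL,cv2.CHAIN_APPROX_NONE)[0],key=cv2.contourArea)[:,0]
    P=np.array([ray(c,u,v,z)[:2] for u,v in k]); r=cv2.minAreaRect((P*1000).astype(np.float32))
    a=(r[2]+45)%90-45; return np.round(r[0],1),np.round(r[1],1),round(a,2),P
def casepose(c,seed):
    W=cloud(c); m=blob((abs(W[:,:,2]-.034)<.008),seed); return rect(c,m,.034)[:3], m
E
python3 - <<'E'
from h import *
c=dict(np.load('top0.npz'))
W=cloud(c); print(casepose(c,(215,214))[0])
m=blob((c['frame'].max(2)<45)&(W[:,:,2]<.01),(319,126)); print('mat',rect(c,m,0)[:3])
for s,h in(((250,121),.0),((387,126),0)):
    pass
for n,s,lo in(('rack',(265,121),.03),('chg',(374,140),.03)):
    m=blob(W[:,:,2]>lo,s); Q=W[m]; print(n,np.percentile(Q[:,:3],[1,50,99],axis=0).round(4).tolist(), Q.min(0),Q.max(0))
print(W[214,215],W[126,319],W[116,265],W[110,360])
for s in ((193,151),(227,289),(120,125)): print(W[s[1],s[0]])
c=dict(np.load('scene0.npz')); W=cloud(c)
print('scene case',casepose(c,(388,257))[0])
m=blob(W[:,:,2]>.03,(262,268)); Q=W[m]; print(Q.min(0),Q.max(0))
m=blob(W[:,:,2]>.03,(217,195)); Q=W[m]; print(Q.min(0),Q.max(0))
E
```

```text
(array([454.9, 229.1]), array([ 99.2, 100.4]), 0.89)
mat (array([669.2,  -3.7]), array([114.7, 115. ]), 0.85)
rack [[0.6184, 0.0862, 0.0317], [0.6674, 0.1204, 0.0379], [0.7257, 0.1549, 0.0679]] [0.38107134 0.01517398 0.03004184] [0.72835741 0.15585775 1.05111114]
chg [[0.6094, -0.163, 0.0308], [0.6612, -0.1268, 0.0468], [0.7162, -0.0955, 0.0648]] [ 0.38107134 -0.16389911  0.03003497] [0.71779756 0.01517398 1.05111114]
[0.45453932 0.22664166 0.03394511] [ 6.70198470e-01 -5.80337441e-03 -3.99447954e-04] [0.68187382 0.11949766 0.03570701] [ 0.69622256 -0.0983372   0.04667411]
[0.59627826 0.27969776 0.04140788]
[0.28883343 0.19428221 0.03468849]
[0.66309992 0.46171651 0.00735773]
scene case (array([461.1, 235.7]), array([102.3, 102.6]), 0.92)
[0.61885984 0.0882362  0.03002897] [0.83840752 0.58454579 0.63787924]
[ 0.61204284 -0.1625489   0.03006628] [0.83840752 0.58454579 0.63787924]
```

>>> move_arm:
  plan:
    - [0, 0, -1, 1, 0, 0, 50]
    - [0, 0, -1, 1, 0, 0, 50]
    - [0, 0, -1, 1, 0, 0, 50]
    - [0, 0, -1, 1, 0, 0, 50]
    - [0, 0, -1, 1, 0, 0, 50]
    - [0, 0, -1, 1, 0, 0, 50]
    - [0, 0, -1, 1, 0, 0, 50]
    - [0, 0, -1, 1, 0, 0, 50]
    - [0, 0, -1, 1, 0, 0, 50]
    - [0, 0, -1, 1, 0, 0, 50]

```text
t: 1.1
tool_pos: [0.373, -0.3836, 0.229]
orientation: [-2.389, -2.038, -0.0]
force: [1.4, -0.3, 0.7]
opening: 0.05
gripper_force: 0.0
```

>>> move_arm:
  plan:
    - [0, 0, -0.8, 1, 0.5, 0, 50]
    - [0, 0, -0.75, 1, 0.5, 0, 50]
    - [0, 0, 0, 1, 0.5, 0, 50]
    - [0, 0, 0, 1, 0.5, 0, 50]
    - [0, 0, 0, 1, 0.5, 0, 50]
    - [0, 0, 0, 1, 0.5, 0, 50]
    - [0, 0, 0, 1, 0, 0, 50]
    - [0, 0, 0, 1, 0, 0, 50]
    - [0, 0, 0, 1, 0, 0, 50]
    - [0, 0, 0, 1, 0, 0, 50]

```text
t: 2.1
tool_pos: [0.4532, -0.1371, 0.2292]
orientation: [-2.221, -2.22, 0.0]
force: [0.9, 0.2, -0.2]
opening: 0.0502
gripper_force: 0.0
```

>>> move_arm:
  plan:
    - [0, 0, 0, 1, 0, 0, 50]
    - [0, 0, 0, 1, 0, 0, 50]
    - [0, 0, 0, 1, 0, 0, 50]
    - [0, 0, 0, 1, 0, 0, 50]
    - [0, 0, 0, 1, 0, 0, 50]
    - [0, 0, 0, 1, 0, 0, 50]
    - [0, 0, 0, 1, 0, 0, 50]
    - [0, 0, 0, 1, 0, 0, 50]
    - [0, 0, 0, 1, 0, 0, 50]
    - [0, 0, 0, 1, 0, 0, 50]

```text
t: 3.1
tool_pos: [0.4533, 0.1128, 0.2292]
orientation: [-2.222, -2.221, 0.001]
force: [1.3, -0.0, 0.4]
opening: 0.0496
gripper_force: 0.0
```

>>> move_arm:
  plan:
    - [0, 0, 0, 1, 0, 0, 50]
    - [0, 0, 0, 1, 0, 0, 50]
    - [0, 0, 0, 1, 0, 0, 50]
    - [0, 0, 0, 1, 0, 0, 50]
    - [0, 0, 0, 1, 0, 0, 50]
    - [0, 0, 0, 1, 0, 0, 50]
    - [0, 0, 0, 1, 0, 0, 50]
    - [0, 0, 0, 0.5, 0, 0, 50]
    - [0, 0, 0, 0, 0, 0, 50]
    - [0, 0, 0, 0, 0, 0, 50]

```text
t: 4.1
tool_pos: [0.4537, 0.2986, 0.2293]
orientation: [2.221, 2.221, -0.002]
force: [0.6, 0.0, 0.3]
opening: 0.0498
gripper_force: 0.0
```

>>> move_arm:
  plan:
    - [0, 0, 0, 0.7, 0, 0, 50]
    - [0, 0, 0, 0.6, 0, 1, 50]
    - [0, 0, 0, 0, 0, 1, 50]
    - [0, 0, 0, 0, 0, 1, 50]
    - [0, 0, 0, 0, 0, 1, 50]
    - [0, 0, 0, 0, 0, 1, 50]
    - [0, 0, 0, 0, 0, 1, 50]
    - [0, 0, 0, 0, 0, 1, 50]
    - [0, 0, 0, 0, 0, 0.8, 50]
    - [0, 0, 0, 0, 0, 0.5, 50]

```text
t: 5.1
tool_pos: [0.4531, 0.331, 0.0203]
orientation: [-2.223, -2.219, 0.003]
force: [-0.5, -0.5, -0.0]
opening: 0.0501
gripper_force: 0.0
```

```bash
python3 - <<'E'
from h import *
s=read_state(); print(s['t'],s['tool_pos'],s['force'])
c=cam('scene'); cv2.imwrite('pics/s1.png',c['frame'][:,:,::-1])
E
```

```text
5.1 [0.45306507 0.33103574 0.02031179] [-0.51849725 -0.46023414 -0.04020002]
```

View pics/s1.png

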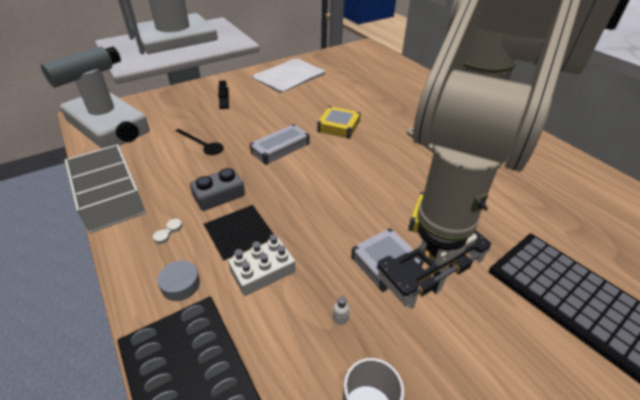

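The gripper (440,250) stands behind the case (388,257), clear of its far side, so I'll push toward −y.

>>> move_arm:
  plan:
    - [0, 0, 0, -0.4, 0, 0, 50]
    - [0, 0, 0, -0.4, 0, 0, 50]
    - [0, 0, 0, -0.3, 0, 0, 50]
    - [0, 0, 0, -0.3, 0, 0, 50]
    - [0, 0, 0, -0.3, 0, 0, 50]
    - [0, 0, 0, -0.4, 0, 0, 50]
    - [0, 0, 0, -0.4, 0, 0, 50]
    - [0, 0, 0, -0.4, 0, 0, 50]
    - [0, 0, 0, -0.3, 0, 0, 50]
    - [0, 0, 0, -0.2, 0, 0, 50]

```text
t: 6.15
tool_pos: [0.4537, 0.246, 0.0222]
orientation: [-2.222, -2.22, -0.0]
force: [-0.2, 3.5, 2.4]
opening: 0.0501
gripper_force: 1.5
```

```bash
python3 - <<'E'
from h import *
s=read_state(); print(s['t'],s['tool_pos'],s['force'])
c=cam('top'); cv2.imwrite('pics/t2.png',c['frame'][:,:,::-1])
E
```

```text
6.15 [0.45374796 0.2460296  0.02217106] [-0.21817451  3.50421415  2.41087332]
```

View pics/t2.png

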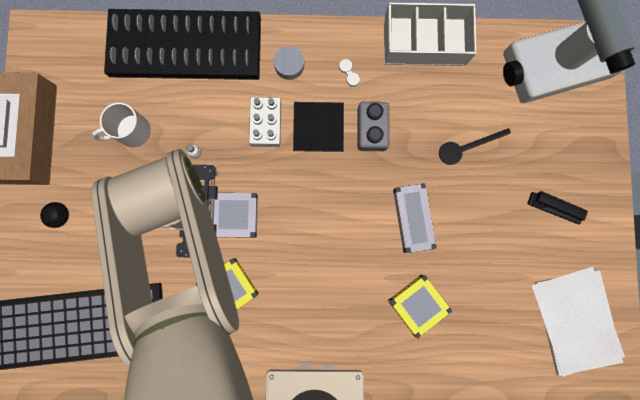

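The gripper, at (200,205), is pushing the case, whose right edge is now near column 257. The case stays square and the oblong case is still well away, so I'll continue.

>>> move_arm:
  plan:
    - [0, 0, 0, -0.3, 0, 0, 50]
    - [0, 0, 0, -0.4, 0, 0, 50]
    - [0, 0, 0, -0.4, 0, 0, 50]
    - [0, 0, 0, -0.4, 0, 0, 50]
    - [0, 0, 0, -0.4, 0, 0, 50]
    - [0, 0, 0, -0.4, 0, 0, 50]
    - [0, 0, 0, -0.4, 0, 0, 50]
    - [0, 0, 0, -0.4, 0, 0, 50]
    - [0, 0, 0, -0.4, 0, 0, 50]
    - [0, 0, 0, -0.4, 0, 0, 50]

```text
t: 7.2
tool_pos: [0.4535, 0.1483, 0.022]
orientation: [-2.222, -2.221, 0.001]
force: [-0.2, 1.5, -0.4]
opening: 0.05
gripper_force: 0.8
```

>>> move_arm:
  plan:
    - [0, 0, 0, -0.4, 0, 0, 50]
    - [0, 0, 0, -0.4, 0, 0, 50]
    - [0, 0, 0, -0.4, 0, 0, 50]
    - [0, 0, 0, -0.4, 0, 0, 50]
    - [0, 0, 0, -0.4, 0, 0, 50]
    - [0, 0, 0, -0.4, 0, 0, 50]
    - [0, 0, 0, -0.3, 0, 0, 50]
    - [0, 0, 0, -0.2, 0, 0, 50]
    - [0, 0, 0, -0.1, 0, 0, 50]
    - [0, 0, 0, 0, 0, 0, 50]

```text
t: 8.2
tool_pos: [0.4538, 0.0739, 0.0222]
orientation: [2.222, 2.22, -0.0]
force: [0.4, -0.0, -0.6]
opening: 0.0498
gripper_force: 0.0
```

```bash
python3 - <<'E'
from h import *
s=read_state(); print(s['t'],s['tool_pos'],s['force'])
c=cam('top'); cv2.imwrite('pics/t3.png',c['frame'][:,:,::-1])
W=cloud(c); m=abs(W[:,:,2]-.034)<.006
m&=(W[:,:,0]>.38)&(W[:,:,0]<.54)&(W[:,:,1]>-.1)&(W[:,:,1]<.15)
Q=W[m]; print(np.percentile(Q,[0.5,99.5],axis=0),rect(c,m,.034)[:3])
E
```

```text
8.2 [0.45376362 0.07389663 0.02220422] [ 0.43879861 -0.00251104 -0.58179809]
[[ 0.40563802 -0.03697397  0.0294731 ]
 [ 0.50324153  0.03725961  0.03879695]] (array([454.4, -18.7]), array([97.3, 36.3]), 0.64)
```

View pics/t3.png

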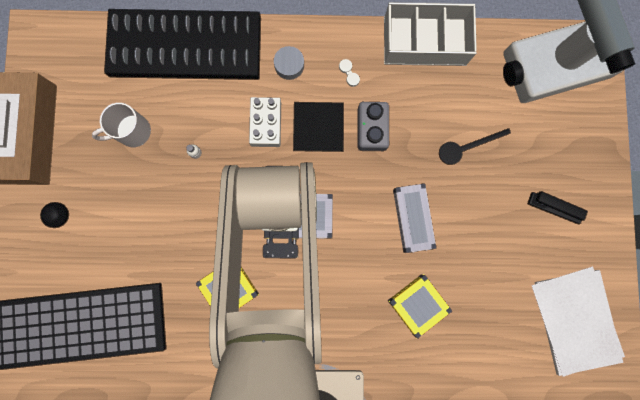

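Only the right edge of the case shows, at (332,217), which puts its centre near y=+0.013. I'll push another 17 mm and then back off.

>>> move_arm:
  plan:
    - [0, 0, 0, -0.2, 0, 0, 50]
    - [0, 0, 0, -0.2, 0, 0, 50]
    - [0, 0, 0, -0.2, 0, 0, 50]
    - [0, 0, 0, -0.1, 0, 0, 50]
    - [0, 0, 0, 0, 0, 0, 50]
    - [0, 0, 0, 0.5, 0, 0, 50]
    - [0, 0, 0, 1, 0, 0, 50]
    - [0, 0, 0, 0.5, 0, -1, 50]
    - [0, 0, 0, 0, 0, -1, 50]
    - [0, 0, 0, 0, 0, -1, 50]

```text
t: 9.25
tool_pos: [0.4531, 0.108, 0.0977]
orientation: [-2.22, -2.222, 0.001]
force: [0.0, 0.6, -0.2]
opening: 0.0497
gripper_force: 0.0
```

>>> move_arm:
  plan:
    - [0, 0, 0, 1, 0, -1, 50]
    - [0, 0, 0, 1, 0, -1, 50]
    - [0, 0, 0, 1, 0, -1, 50]
    - [0, 0, 0, 1, 0, 0, 50]
    - [0, 0, 0, 1, 0, 0, 50]
    - [0, 0, 0, 1, 0, 0, 50]
    - [0, 0, 0, 1, 0, 0, 50]
    - [0, 0, 0, 0.5, 0, 0, 50]
    - [0, 0, 0, 0, 0, 0, 50]
    - [0, 0, 0, 0, 0, 0, 50]

```text
t: 10.25
tool_pos: [0.4535, 0.2939, 0.1718]
orientation: [2.221, 2.221, -0.002]
force: [-0.7, 0.4, 0.4]
opening: 0.0501
gripper_force: 0.0
```

```bash
python3 - <<'E'
from h import *
s=read_state(); print(s['t'],s['tool_pos'],s['force'])
c=cam('top')
W=cloud(c); m=abs(W[:,:,2]-.034)<.006
m&=(W[:,:,0]>.37)&(W[:,:,0]<.54)&(W[:,:,1]>-.1)&(W[:,:,1]<.15)
print(rect(c,m,.034)[:3],m.sum())
m=(c['frame'].max(2)<45)&(W[:,:,2]<.01); print(rect(c,blob(m,(319,126)),0)[:3])
E
```

```text
10.25 [0.45351468 0.29393805 0.17183068] [-0.65459024  0.36312882  0.40405157]
(array([454.,  -4.]), array([ 99.9, 100.1]), -0.73) 1934
(array([669.2,  -3.7]), array([114.7, 114.9]), 0.85)
```

>>> move_arm:
  plan:
    - [0, 0, 0, -1, 0, 0, 50]
    - [0, 0, 0, -1, 0, 0, 50]
    - [0, 0, 0, -1, 0, 0, 50]
    - [0, 0, 0, -1, 0, 0, 50]
    - [0, 0, 0, -1, -0.5, 0, 50]
    - [0, 0, 0, -1, -0.5, 0, 50]
    - [0, 0, 0, -1, -0.5, 0, 50]
    - [0, 0, 0, -1, -0.5, 0, 50]
    - [0, 0, 0, -1, -0.5, 0, 50]
    - [0, 0, 0, -1, -0.5, 0, 50]

```text
t: 11.3
tool_pos: [0.3778, 0.0426, 0.1721]
orientation: [2.223, 2.219, -0.0]
force: [0.1, -0.2, -0.1]
opening: 0.0502
gripper_force: 0.0
```

>>> move_arm:
  plan:
    - [0, 0, 0, -1, -0.3, 0, 50]
    - [0, 0, 0, -0.9, 0, 0, 50]
    - [0, 0, 1, 0, 0, 0, 50]
    - [0, 0, 1, 0, 0, 0, 50]
    - [0, 0, 1, 0, 0, 0, 50]
    - [0, 0, 1, 0, 0, 0, 50]
    - [0, 0, 1, 0, 0, 0, 50]
    - [0, 0, 1, 0, 0, 0, 50]
    - [0, 0, 1, 0, 0, 0, 50]
    - [0, 0, 1, 0, 0, 0, 50]

```text
t: 12.3
tool_pos: [0.3707, -0.004, 0.1721]
orientation: [2.936, 1.116, 0.0]
force: [-0.2, 0.9, 0.3]
opening: 0.0501
gripper_force: 0.0
```

>>> move_arm:
  plan:
    - [0, 0, 1, 0, 0, 0, 50]
    - [0, 0, 1, 0, 0, 0, 50]
    - [0, 0, 1, 0, 0, 0, 50]
    - [0, 0, 1, 0, 0, 0, 50]
    - [0, 0, 1, 0, 0, 0, 50]
    - [0, 0, 1, 0, 0, 0, 50]
    - [0, 0, 1, 0, 0, 0, 50]
    - [0, 0, 0, 0, 0, 0, 50]
    - [0, 0, 0, 0, 0, 0, 50]
    - [0, 0, 0, 0, 0, 0, 50]

```text
t: 13.3
tool_pos: [0.371, -0.0035, 0.1721]
orientation: [3.142, 0.002, 0.0]
force: [0.6, 0.8, -0.2]
opening: 0.0499
gripper_force: 0.0
```

>>> move_arm:
  plan:
    - [0, 0, 0, 0, 0, 1, 50]
    - [0, 0, 0, 0, 0, 1, 50]
    - [0, 0, 0, 0, 0, 1, 50]
    - [0, 0, 0, 0, 0, 1, 50]
    - [0, 0, 0, 0, 0, 1, 50]
    - [0, 0, 0, 0, 0, 0.7, 50]
    - [0, 0, 0, 0, 0, 0.3, 50]
    - [0, 0, 0, 0.2, 0, 0, 50]
    - [0, 0, 0, 0.3, 0, 0, 50]
    - [0, 0, 0, 0.3, 0, 0, 50]

```text
t: 14.3
tool_pos: [0.3931, -0.0034, 0.0235]
orientation: [3.141, -0.0, 0.004]
force: [-0.2, -0.4, 1.0]
opening: 0.0503
gripper_force: 0.0
```

>>> move_arm:
  plan:
    - [0, 0, 0, 0.3, 0, 0, 50]
    - [0, 0, 0, 0.3, 0, 0, 50]
    - [0, 0, 0, 0.4, 0, 0, 50]
    - [0, 0, 0, 0.4, 0, 0, 50]
    - [0, 0, 0, 0.4, 0, 0, 50]
    - [0, 0, 0, 0.4, 0, 0, 50]
    - [0, 0, 0, 0.4, 0, 0, 50]
    - [0, 0, 0, 0.3, 0, 0, 50]
    - [0, 0, 0, 0.2, 0, 0, 50]
    - [0, 0, 0, 0, 0, 0, 50]

```text
t: 15.3
tool_pos: [0.4696, -0.0033, 0.0223]
orientation: [3.142, -0.001, 0.002]
force: [-1.3, -0.6, 0.1]
opening: 0.0504
gripper_force: 0.0
```

```bash
python3 - <<'E'
from h import *
s=read_state(); print(s['t'],s['tool_pos'],s['force'])
c=cam('top'); cv2.imwrite('pics/t4.png',c['frame'][:,:,::-1])
c=cam('scene'); cv2.imwrite('pics/s4.png',c['frame'][:,:,::-1])
E
```

```text
15.3 [ 0.46960441 -0.00330912  0.02228325] [-1.26988491 -0.56608039  0.07225378]
```

View pics/t4.png

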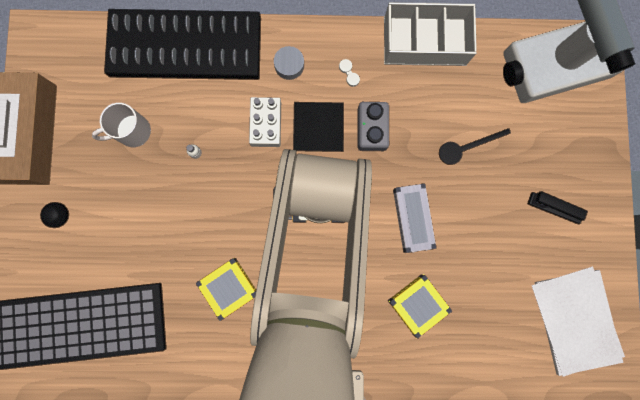

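The arm at (320,190) hides the case from the top camera, so I'll look at the scene view before going into the gap.

View pics/s4.png

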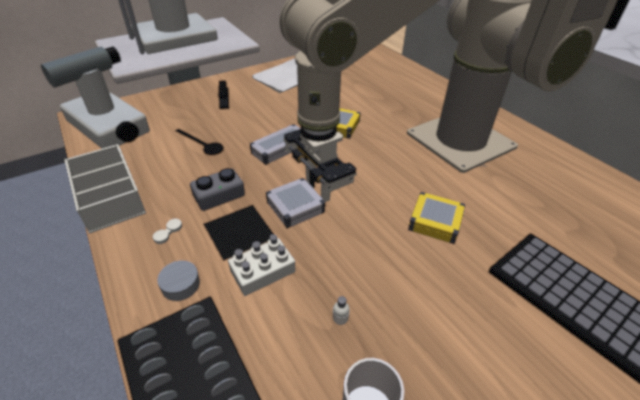

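The scene view shows the case at (296,201), square and lined up with the mat at (238,231). I'll push on to just short of the mat.

>>> move_arm:
  plan:
    - [0, 0, 0, 0.3, 0, 0, 50]
    - [0, 0, 0, 0.4, 0, 0, 50]
    - [0, 0, 0, 0.5, 0, 0, 50]
    - [0, 0, 0, 0.5, 0, 0, 50]
    - [0, 0, 0, 0.5, 0, 0, 50]
    - [0, 0, 0, 0.5, 0, 0, 50]
    - [0, 0, 0, 0.5, 0, 0, 50]
    - [0, 0, 0, 0.5, 0, 0, 50]
    - [0, 0, 0, 0.4, 0, 0, 50]
    - [0, 0, 0, 0.3, 0, 0, 50]

```text
t: 16.4
tool_pos: [0.5795, -0.0033, 0.0221]
orientation: [-3.142, 0.001, 0.0]
force: [-2.6, -0.0, 1.3]
opening: 0.05
gripper_force: 1.5
```

```bash
python3 - <<'E'
from h import *
s=read_state(); print(s['t'],s['tool_pos'],s['force'])
c=cam('scene'); cv2.imwrite('pics/s5.png',c['frame'][:,:,::-1])
c=cam('top'); W=cloud(c); m=abs(W[:,:,2]-.034)<.006
m&=(W[:,:,0]>.55)&(W[:,:,0]<.76)&(W[:,:,1]>-.085)&(W[:,:,1]<.075)
print(rect(c,m,.034)[:3],m.sum())
E
```

```text
16.4 [ 0.57953058 -0.00330547  0.02205896] [-2.58456775 -0.0183029   1.25624693]
(array([574.6, -31.2]), array([0., 0.]), 0.0) 1
```

View pics/s5.png

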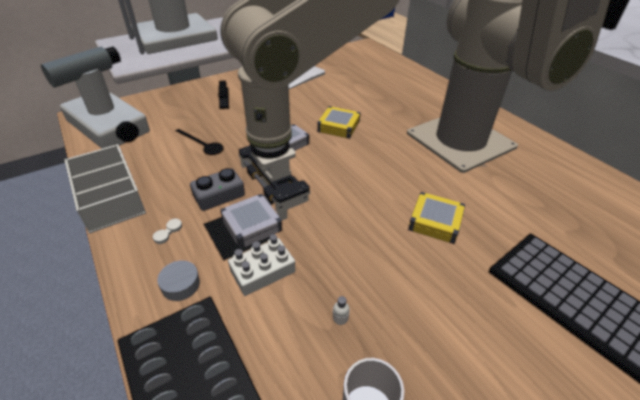

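The case at (252,220) is entering the gap with clearance on both sides. I'll do the slow final approach.

>>> move_arm:
  plan:
    - [0, 0, 0, 0.2, 0, 0, 50]
    - [0, 0, 0, 0.2, 0, 0, 50]
    - [0, 0, 0, 0.2, 0, 0, 50]
    - [0, 0, 0, 0.2, 0, 0, 50]
    - [0, 0, 0, 0.1, 0, 0, 50]
    - [0, 0, 0, 0.1, 0, 0, 50]
    - [0, 0, 0, 0, 0, 0, 50]
    - [0, 0, 0, 0, 0, 0, 50]
    - [0, 0, 0, -0.4, 0, 0, 50]
    - [0, 0, 0, -1, 0, 0, 50]

```text
t: 17.5
tool_pos: [0.5695, -0.0034, 0.0228]
orientation: [3.141, -0.001, 0.004]
force: [-0.9, 0.5, -0.1]
opening: 0.0499
gripper_force: 0.0
```

>>> move_arm:
  plan:
    - [0, 0, 0, -1, 0, 0, 50]
    - [0, 0, 0, -1, 0, 0, 50]
    - [0, 0, 0, -1, 0, 0, 50]
    - [0, 0, 0, -1, 0, -1, 50]
    - [0, 0, 0, -1, 0, -1, 50]
    - [0, 0, 0, -1, 0, -1, 50]
    - [0, 0, 0, -0.5, 0, -1, 50]
    - [0, 0, 0, 0, 0, 0, 50]
    - [0, 0, 0, 0, 0, 0, 50]
    - [0, 0, 0, 0, 0, 0, 50]

```text
t: 18.5
tool_pos: [0.4057, -0.0031, 0.1212]
orientation: [-3.141, 0.001, 0.001]
force: [-0.4, 0.6, -0.7]
opening: 0.0501
gripper_force: 0.0
```

```bash
python3 - <<'E'
from h import *
s=read_state(); print(s['t'],s['tool_pos'],s['force'])
for n in('top','scene'):
    c=cam(n); cv2.imwrite(f'pics/{n}6.png',c['frame'][:,:,::-1])
    W=cloud(c); m=abs(W[:,:,2]-.034)<.006
    m&=(W[:,:,0]>.55)&(W[:,:,0]<.76)&(W[:,:,1]>-.085)&(W[:,:,1]<.075)
    print(rect(c,m,.034)[:3],m.sum())
E
```

```text
18.5 [ 0.40571596 -0.00313882  0.12117352] [-0.36152806  0.55214992 -0.70283731]
(array([662.5,  -4. ]), array([101.7,  99.2]), 0.31) 1847
(array([666.7,   2.9]), array([ 99.7, 103.2]), 0.17) 1663
```

View pics/top6.png

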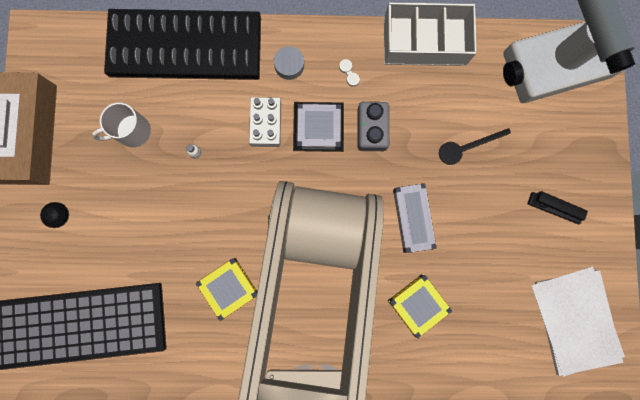

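The case sits on the mat at (319,126), straight and centred in y, but about 6 mm short in x. One gentle nudge should fix it.

>>> move_arm:
  plan:
    - [0, 0, 0, 0.5, 0, 1, 50]
    - [0, 0, 0, 1, 0, 1, 50]
    - [0, 0, 0, 1, 0, 1, 50]
    - [0, 0, 0, 1, 0, 1, 50]
    - [0, 0, 0, 1, 0, 0, 50]
    - [0, 0, 0, 1, 0, 0, 50]
    - [0, 0, 0, 1, 0, 0, 50]
    - [0, 0, 0, 0.6, 0, 0, 50]
    - [0, 0, 0, 0.4, 0, 0, 50]
    - [0, 0, 0, 0.2, 0, 0, 50]

```text
t: 19.6
tool_pos: [0.5986, -0.0032, 0.0209]
orientation: [-3.141, 0.001, 0.003]
force: [-0.8, -0.1, 0.8]
opening: 0.0501
gripper_force: 0.0
```

>>> move_arm:
  plan:
    - [0, 0, 0, 0.1, 0, 0, 50]
    - [0, 0, 0, 0.1, 0, 0, 50]
    - [0, 0, 0, 0.1, 0, 0, 50]
    - [0, 0, 0, 0.1, 0, 0, 50]
    - [0, 0, 0, 0.06, 0, 0, 50]
    - [0, 0, 0, 0, 0, 0, 50]
    - [0, 0, 0, 0, 0, 0, 50]
    - [0, 0, 0, 0, 0, 0, 50]
    - [0, 0, 0, 0, 0, 0, 50]
    - [0, 0, 0, 0, 0, 0, 50]

```text
t: 20.6
tool_pos: [0.6101, -0.0033, 0.0221]
orientation: [-3.142, 0.001, 0.0]
force: [-1.2, -0.0, -0.4]
opening: 0.0499
gripper_force: 0.7
```

>>> move_arm:
  plan:
    - [0, 0, 0, -0.4, 0, 0, 50]
    - [0, 0, 0, -1, 0, 0, 50]
    - [0, 0, 0, -1, 0, 0, 50]
    - [0, 0, 0, -1, 0, 0, 50]
    - [0, 0, 0, -1, 0, -1, 50]
    - [0, 0, 0, -1, 0, -1, 50]
    - [0, 0, 0, -1, 0, -1, 50]
    - [0, 0, 0, -1, 0, -1, 50]
    - [0, 0, 0, -0.5, 0, 0, 50]
    - [0, 0, 0, 0, 0, 0, 50]

```text
t: 21.6
tool_pos: [0.4122, -0.0032, 0.1231]
orientation: [3.141, -0.001, 0.005]
force: [-0.6, 0.5, -0.5]
opening: 0.0503
gripper_force: 0.0
```

```bash
python3 - <<'E'
from h import *
s=read_state(); print(s['t'],s['tool_pos'],s['force'])
for n in('top','scene'):
    c=cam(n)
    W=cloud(c); m=abs(W[:,:,2]-.034)<.006
    m&=(W[:,:,0]>.55)&(W[:,:,0]<.76)&(W[:,:,1]>-.085)&(W[:,:,1]<.075)
    print(rect(c,m,.034)[:3],m.sum())
E
```

```text
21.6 [ 0.4121948  -0.00324929  0.12305041] [-0.57610556  0.54517755 -0.52311572]
(array([668.9,  -4. ]), array([101.5,  99.1]), 0.31) 1840
(array([672.5,   2.4]), array([102.5,  99.7]), -0.19) 1666
```

The case is now at (0.669, −0.004) and square, which matches the mat centre at (0.669, −0.004). The arm is clear.

```bash
python3 -c "
from plant import close_job; print(close_job())"
```

```text
the job is handed in; nothing more can be done
None
```

The square case is parked on the mat, within about 1 mm of its centre and 0.3° of square by the top camera; I saw no contact with the rack or charging base, and the job was handed in at about 22 s with the arm clear.

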